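Refit the dust-filter cover and hold it home

TASK

Refit the loose yellow cover on the white dust-filter box: hang its steel rear lip over the box's steel bar so that the front rests on the two spring pins, and let go of it. Only then turn the red quarter-turn fastener until its black slot line points at the two index marks on the cover, and press the front of the cover down fully home against the box rim. Finish while still holding it pressed there with the gripper (do not let go), and leave the plaster cast and the two bottles alone.

Things in the scene. Friction and masses are not known exactly. Their poses are not given: they have to be found in the camera images.
- filter_box: White open-topped dust-filter box, fixed to the bench. Origin at bench level below the opening; +x to its rear (away from the robot at yaw 0), +y to its left side (black hose port), z up. Outer walls x -80 to +50, y -60 to +60, rim at z 72 (mm, box frame). Fitted and home, the cover's frame equals the box frame in x, y and yaw, with the cover's origin at box z 54.
- hang_bar (a point): Top of the middle of the round steel hanging bar behind the box's rear wall: box frame (70, 0, 72) mm, level with the rim. Bar 10 mm thick, along y from -52 to +52, on brackets at y +-44; free space behind it.
- box_front_rim (a point): Middle of the top of the box's front wall, outer face, box frame (-80, 0, 72) mm.
- pin_left (a joint): Travel (m) of the left brass spring pin in the box's front corner (box x -70, y 45 mm): 0 up, 10 mm above the rim; 0.010 pressed level with the rim. Each pin pushes up with 1.2 N when up and 4.5 N when level, so the hung cover's front stays about 10 mm high (level with the rim at the rear) until pressed with about 9 N at the fastener.
- pin_right (a joint): The same for the right brass spring pin, at box x -70, y -45 mm.
- cover: Loose yellow cover, 0.38 kg; lies on its skirts at the start. Origin at the level of the skirts' lower edges; +x to its rear (steel lip), +y left, z up. Plate x -88 to +81, y -67 to +67, z 18 to 22 (mm). Front and side skirts, 18 deep, flare out 0.35 rad; play on the box walls 2 mm at each side, 3.5 in front, 6 more at the bottom. Rear lip, 76 wide, 18 deep, front face x 77, goes behind the bar.
- cover_handle (a point): Middle of the top of the black bridge handle on the cover: cover frame (25, 0, 50) mm. Handle bar 44 mm long along the cover's x, 12 mm wide in y, its grip 14 mm high (28 mm from plate to top). Lift the cover here.
- cover_knob (a point): Middle of the top of the red fastener's wing, on its axis: cover frame (-52, 0, 50) mm. Wing 38 mm long, 12 wide, 24 high, its foot 4 above the plate; a black slot line runs along its top. Its stud ends in a 24 x 5 mm blade parallel to the wing, 14 mm below the cover's underside. A slotted plate in the box stops it, front 8 mm high, unless the fastener is aligned within about 0.25 rad.
- cover_front (a point): Point of the cover's underside over the box's front wall: cover frame (-80, 0, 18) mm. Coincides with box_front_rim when the cover is home.
- fastener (a joint): Angle (rad) of the red fastener about the cover's z. 0: wing and slot line lie along the cover's x, pointing at the two black index marks before and behind it. Positive is counter-clockwise from above; starts at 0.8 to 1.4, so turn it clockwise. Travel -0.6 to 1.5, no click; stays where it is left (friction 0.05 N m).
- cast_white: White plaster dental cast, 56x60x28 mm, origin under its centre. Leave alone.
- bottle_separator: Small dropper bottle with black cap, 26 mm wide, 73 mm high, origin under its centre. Leave alone.
- bottle_glaze: Small dropper bottle with white cap, 26 mm wide, 73 mm high, origin under its centre. Leave alone.

How it is judged (in metres and radians):
On the way, in this order (a step that is already met when the one before it is completed fails the run):
1. the cover hangs on the bar and rests on the pins, let go, its front still high and the fastener not yet turned (x of cover in the frame of filter_box between -0.008 and 0.008 m and y of cover in the frame of filter_box between -0.007 and 0.007 m and z of cover_front in the frame of filter_box between 0.077 and 0.088 m and contact force between cover and filter_box above 0.5 N and contact force between the fingers and cover below 0.1 N and value of joint fastener above 0.6 rad), for 0.2 s.
2. the fastener is turned towards its marks (value of joint fastener below 0.35 rad).
At the end, for the whole second after the job is handed in: The gripper is holding the cover (fingers on cover or fastener with over 4 N) with its front within 2.5 mm of the box rim, at rest, hung over the bar and centred on the box within 6 mm and level with it within 0.035 rad, and the fastener within 0.2 rad of its marks (z of cover_front in the frame of filter_box between 0.069 and 0.0745 m and x of cover in the frame of filter_box between -0.006 and 0.006 m and y of cover in the frame of filter_box between -0.006 and 0.006 m and angle between the z axis of cover and the z axis of filter_box, either way round below 0.035 rad and value of joint fastener between -0.2 and 0.2 rad and contact force between the fingers and cover above 4 N and linear speed of cover below 0.01 m/s); the arm keeps its last pose, push and grip.
It fails at once if the plaster cast is moved by over 20 mm (distance of cast_white from where it was at the start of the episode above 0.02 m).
It fails at once if the black-capped bottle is moved by over 20 mm (distance of bottle_separator from where it was at the start of the episode above 0.02 m).
It fails at once if the white-capped bottle is moved by over 20 mm (distance of bottle_glaze from where it was at the start of the episode above 0.02 m).
It also fails if it takes over 56 s, if anything falls off the work surface, if the arm or the gripper's body presses on something with over 40 N, if the wrist force passes 120 N, or if a joint passes its speed limit or range.

ROBOT

A 6-joint arm with a two-finger parallel gripper is mounted at the origin on a cart in front of the work surface, level with it; the furniture and walls round the work are solid. World frame = base frame: x ahead of the robot, y to its left, z up, the work surface at z = 0. Lengths are in m, angles in degrees, forces in N, time in s.
With the tool pointing down it reaches from about 0.325 to 0.9 m from the base axis. Payload 6.1 kg.
Tool frame: the origin (TCP) lies at the very end of the fingers, on their centre line; the grasp point (between the pads) lies 19 mm behind it; z points along the fingers, y is the line along which they close (so a half turn about z gives the same grasp; the last joint's range is limited). The gripper opens to 87 mm and grips with 3 to 60 N. Pads are 19 mm wide; open, the fingers measure 117 mm over their backs; the gripper's body (75 mm by 190 mm) begins 51 mm behind the grasp point.
Start: joints at [-81.022, 12.628, 87.462, -0, 79.91, -7.225], TCP at [0.174, -0.6, 0.223] pointing down, gripper open.
Joint ranges: [-170.65, 170.65], [-52.31, 119.04], [5.05, 147.46], [-71.25, 251.25], [11.57, 151.72], [-153.62, 153.62]. Speed limits (degrees/s): [147.25, 147.25, 172.46, 180, 180, 180].

INTERFACE

Orientations are given as [roll, pitch, yaw] about the fixed x, y, z axes, in that order (R = Rz(yaw) Ry(pitch) Rx(roll)).
In Python, from cell import * gives the robot as it stands.
- The arm moves only by the shell command python3 -m handwheel 'ROWS' [FORCE]. ROWS is JSON, a list of rows, each a list of 5 numbers: the finger opening in mm, from 0 to 87, then the shift along the tool's x, y, z in mm, then the turn about the tool's z in degrees. A call has exactly 10 rows; each row is the pose to reach, as a shift and turn from the pose commanded when the call began, along the tool's axes at that moment; what a row does not reach only later rows make up. A row lasts 1/12 s, in which the tool goes at most 41.7 mm and 7.16 degrees, less where a joint would pass 70% of its speed; a pose out of reach is approached as far as the arm can. A call with a gripper value outside its range is refused whole. The fingers move at their own pace and stop on an object; FORCE is the grip in N (left out, the last holds). Time passes only in rows, so rows that repeat a pose let the fingers close, or fill a call up. It gives the time, the measured TCP pose, the force, the opening and the grip force at its end, in the units of the state.
- read_state(): the state, without advancing time (a new reading comes with each control period).
- grab_frame(name): name is "scene" or "top" or "wrist"; returns (picture, depth): 420x560x3 uint8, red, green, blue; 420x560 float32, m along the optical axis (not along the pixel's ray), 0 where there is no reading.
- camera_params(name): a dict with "vfov" (degrees; the focal length in pixels is half the picture's height over the tangent of half this angle, whatever the lens; pixels are square), "cx", "cy" (the principal point, pixels), "k1" (the pictures are not rectified: a ray, as slopes to the right and down, at radius r is drawn at 1 + k1 r^2 times it, then the intrinsics apply), "extrinsics" (4x4, takes a point from camera to world coordinates). Camera axes: x right, y down, z forward; pixel columns grow to the right and rows downward; lengths in m; the calibration is good to about 2 mm. A picture is of the moment at which its call begins: read the wrist's pose just before it. camera_params takes no time and is no camera call; for the wrist camera it gives the pose at the moment of the call.
- close_job(): hands the job in; it is judged then, once.
The state is a dict: "time_s": time; "qpos": joint angles; "qd": joint speeds; "joint_torque": joint torques, N m; "tcp_pos": TCP position; "eef_rot": TCP orientation; "wrist_force": force on the tool from outside, world axes, zero at the start; "ft_torque": the same for the moment, N m; "grip_width": finger opening in m; "grasp_force": force on a finger pad.
Only numpy, scipy, OpenCV 4.12 (cv2) and the standard library are available. Lean on these libraries where they do the work, as an engineer would, in place of code of your own. Each camera call takes 0.05 s, during which the arm holds its last target. There are 200 camera calls.

## Working session

There is one attempt and no reset: what is moved stays moved. The work goes in short steps, Python scripts to look and compute and a shell command to move; the robot and the scene stay as the last step left them, time stands still between calls to the robot, and variables do not carry over. Pictures are saved under pics/ and viewed, at most 10 in all, crops included, and the job is handed in when it is done.

```bash
mkdir -p pics; ls; cat > h.py <<'E'
from cell import *
import numpy as np, cv2
def K(name):
    p=camera_params(name); f=210/np.tan(np.radians(p["vfov"])/2); return p,f
def ray(p,f,uv):
    uv=np.atleast_2d(np.array(uv,float)); d=(uv-[p["cx"],p["cy"]])/f
    s=d.copy()
    for _ in range(20): s=d/(1+p["k1"]*(s**2).sum(1,keepdims=True))
    T=np.array(p["extrinsics"]); v=np.c_[s,np.ones(len(s))]@T[:3,:3].T
    return T[:3,3],v
def onplane(p,f,uv,z):
    o,v=ray(p,f,uv); return o+v*((z-o[2])/v[:,2])[:,None]
def cloud(p,f,uv,d):
    o,v=ray(p,f,uv); return o+v*np.asarray(d)[:,None]
E
python3 - <<'E'
from h import *
for n in ("top","scene"):
    im,d=grab_frame(n); cv2.imwrite(f"pics/{n}0.png",im[:,:,::-1]); np.savez(f"pics/{n}0.npz",im=im,d=d)
    print(n,camera_params(n))
E
```

```text
pics
top {'vfov': 48.65588326115731, 'cx': 285.4526597941422, 'cy': 209.4277464445801, 'k1': -0.16009577070232386, 'extrinsics': array([[-0.01732855, -0.97888837,  0.20365972,  0.25001267],
       [-0.99984723,  0.01649916, -0.00576973,  0.0024906 ],
       [ 0.00228771, -0.20372859, -0.97902473,  1.42084214],
       [ 0.        ,  0.        ,  0.        ,  1.        ]])}
scene {'vfov': 52.49566364813032, 'cx': 282.9475547583608, 'cy': 214.21050661838467, 'k1': -0.06250768421220528, 'extrinsics': array([[-0.82048271, -0.33068867,  0.4663187 ,  0.01567431],
       [-0.57165383,  0.48098628, -0.66472859,  0.71312315],
       [-0.00447469, -0.81197118, -0.58368037,  0.71071678],
       [ 0.        ,  0.        ,  0.        ,  1.        ]])}
```

View pics/top0.png

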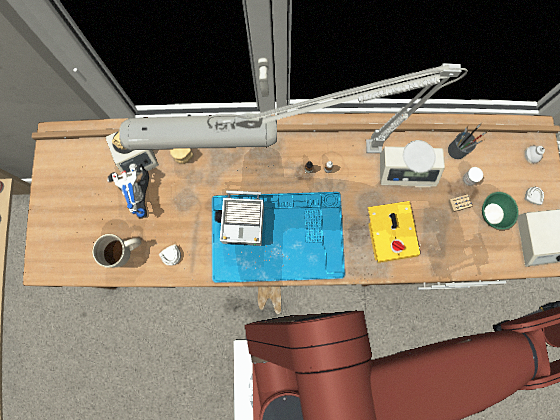

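View pics/scene0.png

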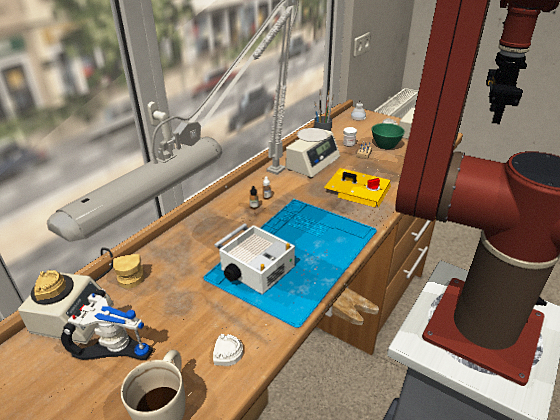

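The top view shows the cover at about (395,233), with its handle at (394,220) and knob at (398,245). The box is at (242,220) with its bar at (245,193), the bottles are at (308,167) and (329,167), and the cast is at (170,254). The scene view agrees, with the lamp well behind the box.

```bash
python3 - <<'E'
from h import *
z=np.load("pics/top0.npz"); im=z["im"]; d=z["d"]; p,f=K("top")
hsv=cv2.cvtColor(im,cv2.COLOR_RGB2HSV)
vv,uu=np.mgrid[:420,:560]; uv=np.c_[uu.ravel(),vv.ravel()]
P=cloud(p,f,uv,d.ravel()).reshape(420,560,3)
def roi(m,a,b,c,e):
    o=np.zeros_like(m); o[c:e,a:b]=m[c:e,a:b]; return o
yel=roi((hsv[...,0]>20)&(hsv[...,0]<34)&(hsv[...,1]>150)&(hsv[...,2]>120),360,430,190,275)
print("yel z",np.percentile(P[yel][:,2],[5,50,95]))
c,_=cv2.findContours(yel.astype(np.uint8),0,2); c=max(c,key=cv2.contourArea)[:,0]
W=onplane(p,f,c,0.012)[:,:2]; print("cover rect",cv2.minAreaRect((W*1000).astype(np.float32)))
red=roi(((hsv[...,0]<8)|(hsv[...,0]>172))&(hsv[...,1]>150)&(hsv[...,2]>80),375,420,225,262)
blk=roi((hsv[...,2]<60),380,410,205,232)
for n,m in(("knob",red),("handle",blk)):
    k=uv.reshape(420,560,2)[m]; w=onplane(p,f,k,0.048)[:,:2]*1000
    print(n,len(k),w.mean(0),cv2.minAreaRect(w.astype(np.float32)),np.percentile(P[m][:,2],[50,95]))
m=roi((P[...,2]>0.062)&(P[...,2]<0.085),205,275,185,255)
w=P[m][:,:2]*1000; print("box",len(w),cv2.minAreaRect(w.astype(np.float32)))
for a,b,c_,e,n in((300,315,155,177,"bk"),(322,337,155,177,"wh"),(158,184,240,268,"cast")):
    q=P[c_:e,a:b].reshape(-1,3); q=q[q[:,2]>0.02]; print(n,np.median(q,0),q[:,2].max())
cv2.imwrite("pics/a.png",cv2.resize(im[180:270,200:440,::-1],None,fx=3.3,fy=3.3,interpolation=2))
E
```

```text
yel z [0.010935   0.02252515 0.02783266]
cover rect ((468.89263916015625, -337.0074462890625), (175.2657470703125, 143.63221740722656), 7.828401565551758)
knob 86 [ 419.22124728 -339.61142274] ((417.7668151855469, -338.61749267578125), (34.018192291259766, 26.311174392700195), 42.920413970947266) [0.04590626 0.05318574]
handle 61 [ 496.33989492 -332.32339542] ((497.0555114746094, -331.76690673828125), (43.35757827758789, 15.002336502075195), 6.824410438537598) [0.04967662 0.05530595]
box 922 ((513.2803955078125, 125.66361236572266), (121.4120864868164, 155.60751342773438), 86.3312759399414)
bk [ 0.66876781 -0.07928005  0.04781935] 1.4208421439505652
wh [ 0.66850532 -0.1407868   0.05020949] 1.4208421439505652
cast [0.4017931  0.34421473 0.02428665] 1.4208421439505652
```

View pics/a.png

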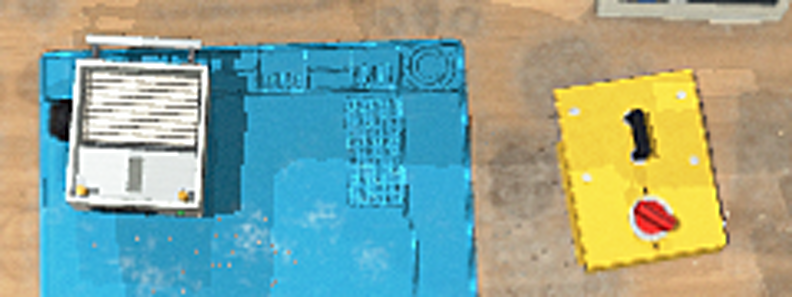

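The crop shows the cover yawed a few degrees counter-clockwise, with the wing at about 50–60° to its x axis. The box is yawed about -4°, its bar at crop (145,42) and pins at (82,190) and (185,195).

```bash
cat >> h.py <<'E'
from scipy.spatial.transform import Rotation as Ro
def tool():
    s=read_state(); return s,np.array(s["tcp_pos"]),Ro.from_euler("xyz",s["eef_rot"],degrees=True).as_matrix()
def go(target,yawax=None):
    """shift in tool mm to world target; turn about tool z so that tool y is parallel to world heading yawax(deg)+90"""
    s,t,R=tool(); sh=R.T@(np.array(target)-t)*1000
    out=[sh.round(1)]
    if yawax is not None:
        y=R.T@np.array([-np.sin(np.radians(yawax)),np.cos(np.radians(yawax)),0])
        a=np.degrees(np.arctan2(-y[0],y[1])); out.append(round((a+90)%180-90,2))
    return out
E
python3 - <<'E'
from h import *
s,t,R=tool(); print(s); print(R.round(3)); print(go([.46,-.335,.30],7)); p=camera_params("wrist"); print(p, R.T@(np.array(p["extrinsics"])[:3,3]-t))
E
```

```text
{'time_s': 0.1, 'qpos': array([-8.10216910e+01,  1.26720129e+01,  8.75214594e+01,  4.71237490e-04,
        7.99085683e+01, -7.22558149e+00]), 'qd': array([ 0.00645069, -0.0694366 , -0.11499757,  0.00683422,  0.11645761,
       -0.10228615]), 'joint_torque': array([ 9.92017012e-04, -4.95948279e+01, -3.88518548e+01,  7.02229142e-02,
        5.15574531e-02, -5.03574688e-05]), 'tcp_pos': array([ 0.17431356, -0.59960713,  0.22151191]), 'eef_rot': array([-1.79898828e+02, -1.32943911e-02,  1.62037958e+01]), 'wrist_force': array([ 0.65899435, -0.40733055, -0.15712715]), 'ft_torque': array([-0.01264099, -0.00234026,  0.01319792]), 'grasp_force': 0.0, 'grip_width': 0.08704210054856479}
[[ 0.96   0.279 -0.   ]
 [ 0.279 -0.96   0.002]
 [ 0.    -0.002 -1.   ]]
[array([ 348.2, -174.5,  -78.1]), np.float64(9.2)]
{'vfov': 66.28950004570207, 'cx': 278.3605815689697, 'cy': 206.72133776349793, 'k1': -0.04046147490694912, 'extrinsics': array([[ 0.27830436, -0.92419501, -0.26155354,  0.24585021],
       [-0.96049193, -0.26818051, -0.07439397, -0.57836763],
       [-0.00138903,  0.27192423, -0.96231766,  0.3837836 ],
       [ 0.        ,  0.        ,  0.        ,  1.        ]])} [ 0.0746595  -0.00071963 -0.16225335]
```

```bash
python3 -m handwheel '[[87,20,-10,2,1],[87,60,-30,5,3],[87,105,-53,8,5],[87,150,-75,11,7],[87,195,-98,14,9],[87,240,-120,17,9.2],[87,280,-140,20,9.2],[87,315,-158,21,9.2],[87,340,-172,21,9.2],[87,345,-174,21,9.2]]' 20; python3 -m handwheel '[[87,0,0,0,0],[87,0,0,0,0],[87,0,0,0,0],[87,0,0,0,0],[87,0,0,0,0],[87,0,0,0,0],[87,0,0,0,0],[87,0,0,0,0],[87,0,0,0,0],[87,0,0,0,0]]'
python3 - <<'E'
from h import *
s,t,R=tool(); print(t,s["eef_rot"],s["time_s"]); p,f=K("wrist"); im,d=grab_frame("wrist"); np.savez("pics/w1.npz",im=im,d=d,E=p["extrinsics"])
cv2.imwrite("pics/w1.png",im[:,:,::-1])
E
```

```text
time_s: 0.93
tcp_pos: [0.4587, -0.3339, 0.2009]
eef_rot: [-179.9, 0.0, 7.1]
wrist_force: [-0.2, -0.6, 0.1]
grip_width: 0.0873
grasp_force: 0.0
time_s: 1.77
tcp_pos: [0.457, -0.337, 0.2016]
eef_rot: [180.0, -0.0, 7.0]
wrist_force: [-0.6, 0.0, 0.2]
grip_width: 0.0871
grasp_force: 0.0
[ 0.45701363 -0.33701566  0.20159092] [ 1.79994363e+02 -3.92177781e-03  6.98319577e+00] 1.7667
```

View pics/w1.png

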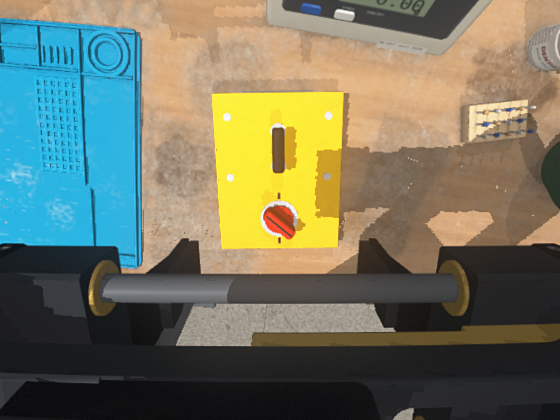

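The wrist view shows the cover almost square to the tool, with the handle at (278,150), the knob at (279,220) and marks at (279,195) and (279,241). Next I measure them.

```bash
python3 - <<'E'
from h import *
z=np.load("pics/w1.npz"); im=z["im"]; d=z["d"]; p,f=K("wrist"); p["extrinsics"]=z["E"]
hsv=cv2.cvtColor(im,cv2.COLOR_RGB2HSV); vv,uu=np.mgrid[:420,:560]; uv=np.stack([uu,vv],-1)
P=cloud(p,f,uv.reshape(-1,2),d.ravel()).reshape(420,560,3)
def roi(m,a,b,c,e):
    o=np.zeros_like(m); o[c:e,a:b]=m[c:e,a:b]; return o
blk=roi(hsv[...,2]<75,265,290,115,180)
w=onplane(p,f,uv[blk],0.05)[:,:2]*1000; print("handle",len(w),cv2.minAreaRect(w.astype(np.float32)),np.median(P[blk],0),P[blk][:,2].max())
hb=roi((P[...,2]>0.045)&(P[...,2]<0.055),260,300,110,180); print("handle depth",len(P[hb]),P[hb].mean(0),cv2.minAreaRect((P[hb][:,:2]*1000).astype(np.float32)))
red=roi(((hsv[...,0]<8)|(hsv[...,0]>172))&(hsv[...,1]>150)&(hsv[...,2]>60),255,305,195,245)
top=red&(P[...,2]>0.045); print("knob",len(P[top]),P[top].mean(0),cv2.minAreaRect((P[top][:,:2]*1000).astype(np.float32)))
mk=roi(hsv[...,2]<90,272,286,188,247)&~red
q=uv[mk]; print("marks",q[q[:,1]<202].mean(0),q[q[:,1]>236].mean(0))
m=onplane(p,f,[q[q[:,1]<202].mean(0),q[q[:,1]>236].mean(0)],0.022); print(m, np.degrees(np.arctan2(*(m[0]-m[1])[[1,0]])))
scr=roi((hsv[...,1]<60)&(hsv[...,2]>170)&(P[...,2]>0.015)&(P[...,2]<.035),215,340,105,190)
n,l,st,c=cv2.connectedComponentsWithStats(scr.astype(np.uint8)); print([(c[i].round(1),st[i,4]) for i in range(1,n) if st[i,4]>8])
yel=roi((hsv[...,0]>20)&(hsv[...,0]<34)&(hsv[...,1]>150)&(P[...,2]>0.02),200,360,80,255)
c=max(cv2.findContours(yel.astype(np.uint8),0,2)[0],key=cv2.contourArea)[:,0]
w=onplane(p,f,c,0.022)[:,:2]*1000; print("plate",cv2.minAreaRect(w.astype(np.float32)),np.median(P[yel][:,2]))
E
```

```text
return _methods._mean(a, axis=axis, dtype=dtype,
  ret = um.true_divide(
Traceback (most recent call last):
ValueError: zero-size array to reduction operation maximum which has no identity
```

```bash
cat > m1.py <<'E'
from h import *
z=np.load("pics/w1.npz"); im=z["im"]; d=z["d"]; p,f=K("wrist"); p["extrinsics"]=z["E"]
hsv=cv2.cvtColor(im,cv2.COLOR_RGB2HSV); vv,uu=np.mgrid[:420,:560]; uv=np.stack([uu,vv],-1)
P=cloud(p,f,uv.reshape(-1,2),d.ravel()).reshape(420,560,3)
def roi(m,a,b,c,e):
    o=np.zeros_like(m); o[c:e,a:b]=m[c:e,a:b]; return o
def rect(w): return cv2.minAreaRect(np.ascontiguousarray(w[:,:2]*1000,dtype=np.float32))
print(im[150,278],hsv[150,278],P[150,278],P[110,250],P[60,200])
blk=roi(hsv[...,2]<100,265,290,115,180)
w=onplane(p,f,uv[blk],0.05); print("handle",len(w),rect(w))
hb=roi((P[...,2]>0.044)&(P[...,2]<0.058),260,300,110,180); print("handle depth",hb.sum(),np.median(P[hb],0),rect(P[hb]))
red=roi(((hsv[...,0]<8)|(hsv[...,0]>172))&(hsv[...,1]>150)&(hsv[...,2]>60),255,305,195,245)
top=red&(P[...,2]>0.044); print("knob",top.sum(),P[top].mean(0),rect(P[top]))
mk=roi(hsv[...,2]<130,272,286,188,247)&~red
q=uv[mk]; g=[q[q[:,1]<202].mean(0),q[q[:,1]>236].mean(0)]
m=onplane(p,f,g,0.022); print("marks",g,m, np.degrees(np.arctan2(*(m[0]-m[1])[[1,0]])))
yel=roi((hsv[...,0]>20)&(hsv[...,0]<34)&(hsv[...,1]>150)&(P[...,2]>0.018),200,360,80,255)
c=max(cv2.findContours(yel.astype(np.uint8),0,2)[0],key=cv2.contourArea)[:,0]
w=onplane(p,f,c,0.022); print("plate",rect(w),np.median(P[yel][:,2]))
E
python3 m1.py
```

```text
[115  86  53] [ 16 137 115] [ 0.49942137 -0.33078858  0.05023427] [ 0.53344551 -0.29779277  0.02162678] [ 0.57813584 -0.23839995 -0.00081066]
handle 1 ((479.5356140136719, -337.1660461425781), (0.0, 0.0), 0.0)
handle depth 552 [ 0.49932788 -0.3307514   0.04941989] ((498.8210144042969, -330.8213806152344), (42.63759994506836, 11.837512969970703), 7.19986629486084)
knob 301 [ 0.42458509 -0.34014123  0.05264764] ((467.36456298828125, -328.75732421875), (123.58361053466797, 29.73845672607422), 14.980499267578125)
marks [array([278.44444444, 195.77777778]), array([279., 240.])] [[ 0.44736335 -0.33758196  0.022     ]
 [ 0.39601293 -0.34447217  0.022     ]] 7.642320579737943
plate ((470.424560546875, -334.42144775390625), (169.01666259765625, 133.4779052734375), 7.637587547302246) 0.021857289960027393
```

```bash
python3 - <<'E'
from h import *
print(go([.4888,-.332,.075],7.5))
E
```

```text
[array([ 32.1,  -1. , 126.6]), np.float64(-0.51)]
```

```bash
python3 -m handwheel '[[60,6,-0.2,18,-0.1],[50,14,-0.5,45,-0.3],[50,22,-0.8,75,-0.5],[50,29,-1,102,-0.5],[50,32,-1,120,-0.5],[50,32,-1,126,-0.5],[50,32,-1,126.6,-0.5],[50,32,-1,126.6,-0.5],[50,32,-1,126.6,-0.5],[50,32,-1,126.6,-0.5]]' 60
python3 - <<'E'
from h import *
print(tool()[1],go([.4888,-.332,.027],7.5))
E
```

```text
time_s: 2.65
tcp_pos: [0.4897, -0.333, 0.077]
eef_rot: [179.9, -0.1, 7.5]
wrist_force: [-0.1, 0.0, 0.5]
grip_width: 0.0503
grasp_force: 0.0
[ 0.48965421 -0.33297507  0.07696836] [array([-0.8, -1.2, 50. ]), np.float64(-0.01)]
```

```bash
python3 -m handwheel '[[40,-0.8,-1.2,10,0],[40,-0.8,-1.2,22,0],[40,-0.8,-1.2,34,0],[40,-0.8,-1.2,44,0],[40,-0.8,-1.2,48.5,0],[40,-0.8,-1.2,49,0],[40,-0.8,-1.2,49,0],[40,-0.8,-1.2,49,0],[30,-0.8,-1.2,49,0],[20,-0.8,-1.2,49,0]]' 60
python3 -m handwheel '[[0,0,0,0,0],[0,0,0,0,0],[0,0,0,0,0],[0,0,0,0,0],[0,0,0,0,0],[0,0,0,0,0],[0,0,0,0,0],[0,0,0,0,0],[0,0,0,0,0],[0,0,0,0,0]]' 60
```

```text
time_s: 3.48
tcp_pos: [0.4883, -0.3313, 0.0267]
eef_rot: [179.9, -0.1, 7.5]
wrist_force: [0.6, -0.0, 0.0]
grip_width: 0.0332
grasp_force: 0.0
time_s: 4.32
tcp_pos: [0.488, -0.3312, 0.0262]
eef_rot: [180.0, -0.0, 7.5]
wrist_force: [-0.2, -2.3, 2.0]
grip_width: 0.0115
grasp_force: 60.0
```

```bash
python3 -m handwheel '[[0,0,0,-3,0],[0,0,0,-10,0],[0,0,0,-25,0],[0,0,0,-50,0],[0,0,0,-80,0],[0,0,0,-110,0],[0,0,0,-135,0],[0,0,0,-148,0],[0,0,0,-150,0],[0,0,0,-150,0]]' 60
python3 - <<'E'
from h import *
s,t,R=tool(); print(go([.385,.13,.29],-3.8)); im,d=grab_frame("wrist"); np.savez("pics/w2.npz",im=im,d=d)
p,f=K("wrist"); yy,xx=np.mgrid[60:400:4,180:380:4]; uv=np.c_[xx.ravel(),yy.ravel()]
P=cloud(p,f,uv,d[yy.ravel(),xx.ravel()]); c=im[yy.ravel(),xx.ravel()]; h=cv2.cvtColor(c[None],cv2.COLOR_RGB2HSV)[0]
L=(P-t)@R*1000; m=(h[:,0]>20)&(h[:,0]<34)&(h[:,1]>150)&(abs(L[:,2])<40)
A=np.c_[L[m][:,:2],np.ones(m.sum())]; co=np.linalg.lstsq(A,L[m][:,2],rcond=None)[0]; print(m.sum(),co,np.degrees(np.arctan(co[:2])),L[m].min(0),L[m].max(0))
E
```

```text
time_s: 5.15
tcp_pos: [0.4878, -0.3307, 0.1759]
eef_rot: [180.0, -0.0, 7.5]
wrist_force: [0.2, 0.5, -3.8]
grip_width: 0.0119
grasp_force: 60.0
[array([ -41.7, -470.1, -114.1]), np.float64(11.3)]
1359 [5.14133716e-03 1.87515562e-03 5.78237003e+00] [0.29457432 0.10743838] [-49.75371393 -56.25487614 -25.54813891] [66.19855084 53.42017234  8.38495248]
```

```bash
python3 -m handwheel '[[0,-1,-10,-10,0.5],[0,-3,-30,-30,1.5],[0,-6,-60,-55,3],[0,-10,-95,-80,4.5],[0,-14,-130,-100,6],[0,-18,-165,-112,7],[0,-22,-200,-114,8],[0,-26,-230,-114,9],[0,-29,-250,-114,10],[0,-30,-260,-114,11]]' 60
python3 -m handwheel '[[0,-4,-20,0,0.3],[0,-5,-50,0,0.3],[0,-7,-80,0,0.3],[0,-10,-110,0,0.3],[0,-13,-140,0,0.3],[0,-15,-165,0,0.3],[0,-16,-172,0,0.3],[0,-16,-172,0,0.3],[0,-16,-172,0,0.3],[0,-16,-172,0,0.3]]' 60
python3 - <<'E'
from h import *
s,t,R=tool(); print(t); p,f=K("wrist"); im,d=grab_frame("wrist"); np.savez("pics/w3.npz",im=im,d=d,E=p["extrinsics"]); cv2.imwrite("pics/w3.png",im[:,:,::-1])
E
```

```text
time_s: 6.03
tcp_pos: [0.4223, -0.0741, 0.2874]
eef_rot: [-179.9, 0.2, -3.4]
wrist_force: [0.3, -0.1, -3.2]
grip_width: 0.0114
grasp_force: 60.0
time_s: 6.87
tcp_pos: [0.4183, 0.0948, 0.2888]
eef_rot: [180.0, 0.1, -3.8]
wrist_force: [0.2, -0.3, -3.1]
grip_width: 0.0116
grasp_force: 60.0
[0.41830899 0.09479674 0.28880419]
```

View pics/w3.png

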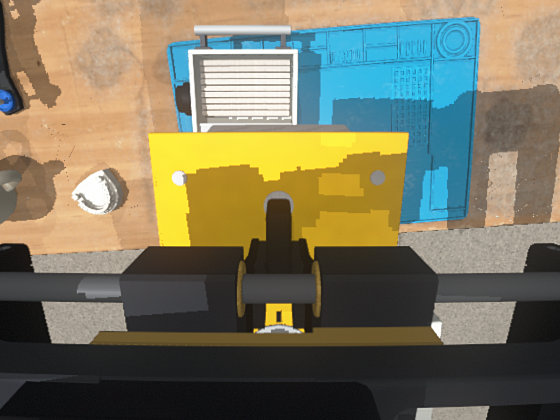

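The bar runs from (195,30) to (291,30). The box side rims are at columns ~190 and ~298, and the rear rim is at row ~53. The cover is held level.

```bash
python3 - <<'E'
from h import *
z=np.load("pics/w3.npz"); im=z["im"]; d=z["d"]; p,f=K("wrist"); p["extrinsics"]=z["E"]
vv,uu=np.mgrid[:420,:560]; uv=np.stack([uu,vv],-1)
P=cloud(p,f,uv.reshape(-1,2),d.ravel()).reshape(420,560,3); zz=P[...,2]
m=np.zeros((420,560),bool); m[10:128,165:320]=True
hi=m&(zz>.06)&(zz<.085)
n,l,st,c=cv2.connectedComponentsWithStats(hi.astype(np.uint8))
for i in range(1,n):
    if st[i,4]>30: print(i,st[i],np.median(zz[l==i]),cv2.minAreaRect(np.ascontiguousarray(onplane(p,f,uv[l==i],.072)[:,:2]*1000,dtype=np.float32)))
a=np.radians(-3.8); D=np.array([np.cos(a),np.sin(a)]); N=np.array([-D[1],D[0]])
L=P[...,:2]@np.array([D,N]).T*1000
# edges of rim by rows, on plane z=.072
W=onplane(p,f,uv.reshape(-1,2),.072).reshape(420,560,3)[...,:2]
L72=W@np.array([D,N]).T*1000
for v in (70,85,100,115):
    q=np.where(hi[v])[0]; print(v,q.min(),q.max(),L72[v,q.min()],L72[v,q.max()])
print("median heights",np.percentile(zz[hi],[10,50,90]))
for u in (210,240,270):
    q=np.where(hi[:,u])[0]; print(u,q, L72[q,u,0].round(1))
E
```

```text
1 [ 188   25  110  103 2889] 0.07096706422014654 ((536.0354614257812, 126.28153991699219), (120.22928619384766, 106.8744888305664), 85.86137390136719)
70 189 297 [534.88593985 221.11281053] [534.30880818 102.0576774 ]
85 192 297 [519.14266959 218.8227152 ] [518.63033846 101.86094344]
100 192 297 [503.11760428 219.8976041 ] [502.63621126 101.65631209]
115 192 296 [486.75705767 221.01347091] [486.30733609 102.58057484]
median heights [0.06546255 0.07096706 0.07254077]
210 [ 25  26  27  28  29  30  31  32  33  34  35  47  48  49  50  51  52  53
  54  55 124 125 126] [580.  579.1 578.1 577.1 576.1 575.1 574.1 573.1 572.1 571.2 570.2 558.2
 557.2 556.1 555.1 554.1 553.1 552.1 551.1 550.1 476.6 475.5 474.4]
240 [25 26 27 28 29 30 31 32 33 34 49 50 51 52 53 54 55] [579.8 578.8 577.8 576.8 575.8 574.9 573.9 572.9 571.9 570.9 555.9 554.9
 553.9 552.9 551.9 550.8 549.8]
270 [ 25  26  27  28  29  30  31  32  33  34  49  50  51  52  53  54  55 123] [579.6 578.7 577.7 576.7 575.7 574.7 573.7 572.7 571.8 570.8 555.8 554.8
 553.8 552.7 551.7 550.7 549.7 477.5]
```

```bash
python3 - <<'E'
from h import *
z=np.load("pics/w3.npz"); im=z["im"]; d=z["d"]; p,f=K("wrist"); p["extrinsics"]=z["E"]; s,t,R=tool()
hsv=cv2.cvtColor(im,cv2.COLOR_RGB2HSV); vv,uu=np.mgrid[:420,:560]; uv=np.stack([uu,vv],-1).reshape(-1,2)
P=cloud(p,f,uv,d.ravel()); L=((P-t)@R*1000).reshape(420,560,3)
W=((onplane(p,f,uv,t[2]-.005)-t)@R*1000).reshape(420,560,3)
y=(hsv[...,0]>18)&(hsv[...,0]<36)&(hsv[...,1]>120)&(abs(L[...,2]-5)<12)
for u in (165,200,240,320,360,395):
    q=np.where(y[110:180,u])[0]+110; print("col",u,q.min(),W[q.min(),u][:2].round(1),L[q.min()+3,u,2].round(1))
for v in (140,160,200,230):
    q=np.where(y[v,130:430])[0]+130; print("row",v,q.min(),q.max(),W[v,q.min()][:2].round(1),W[v,q.max()][:2].round(1))
import sys
E
```

```text
col 165 132 [ 66.6 -58.6] 4.5
col 200 132 [ 66.5 -40.7] 4.4
col 240 133 [ 65.9 -20.4] 5.3
col 320 132 [66.4 20.2] 5.4
col 360 132 [66.5 40.6] 5.0
col 395 132 [66.6 58.5] 5.5
row 140 149 407 [ 62.6 -67.2] [62.6 65.1]
row 160 151 405 [ 52.4 -67.3] [52.3 65.2]
row 200 155 401 [ 30.8 -67.4] [30.8 65.2]
row 230 159 398 [ 13.7 -67. ] [13.6 65.4]
```

```bash
python3 - <<'E'
from h import *
print(go([.5321,.1251,.150],-4.1))
E
```

```text
[array([111.5, -38.2, 139. ]), np.float64(0.23)]
```

```bash
python3 - <<'E'
from h import *
z=np.load("pics/top0.npz"); p,f=K("top"); uv=np.array([[150,135],[200,130],[260,130],[200,145],[260,143],[130,147]])
print(cloud(p,f,uv,z["d"][uv[:,1],uv[:,0]]).round(3))
E
python3 -m handwheel '[[0,8,-3,5,0],[0,25,-9,20,0.1],[0,50,-17,40,0.2],[0,75,-26,65,0.2],[0,95,-33,90,0.2],[0,108,-37,112,0.2],[0,111.5,-38.2,130,0.2],[0,111.5,-38.2,137,0.2],[0,111.5,-38.2,138,0.2],[0,111.5,-38.2,138,0.2]]' 60
python3 - <<'E'
from h import *
print(tool()[1],go([.5321,.1251,.120],-4.1)); 
s,t,R=tool(); p,f=K("wrist"); im,d=grab_frame("wrist"); np.savez("pics/w4.npz",im=im,d=d,E=p["extrinsics"]); cv2.imwrite("pics/w4.png",im[:,:,::-1])
E
```

```text
[[0.704 0.358 0.255]
 [0.711 0.22  0.263]
 [0.71  0.06  0.256]
 [0.681 0.225 0.23 ]
 [0.68  0.061 0.237]
 [0.678 0.418 0.236]]
time_s: 7.75
tcp_pos: [0.5322, 0.1258, 0.1517]
eef_rot: [180.0, 0.1, -4.0]
wrist_force: [0.4, 0.5, -3.6]
grip_width: 0.0116
grasp_force: 60.0
[0.53223358 0.125836   0.15169507] [array([-0. ,  0.7, 31.7]), np.float64(0.05)]
```

View pics/w4.png

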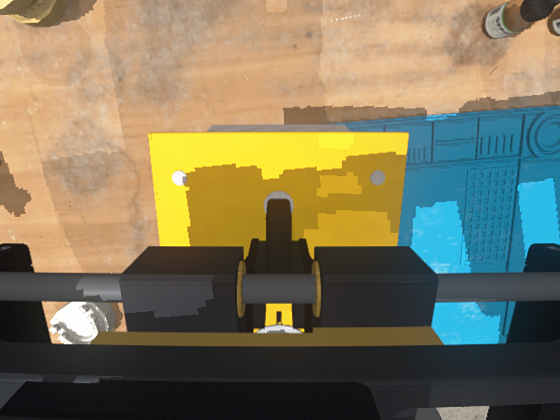

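```bash
python3 -m handwheel '[[0,0,0.5,3,0],[0,0,0.5,9,0],[0,0,0.5,17,0],[0,0,0.5,25,0],[0,0,0.5,33,0],[0,0,0.5,40,0],[0,0,0.5,46,0],[0,0,0.5,50,0],[0,0,0.5,52,0],[0,0,0.5,52,0]]' 60
python3 -m handwheel '[[0,0,0,1,0],[0,0,0,2,0],[0,0,0,3,0],[0,0,0,4,0],[0,0,0,5,0],[0,0,0,6,0],[0,0,0,7,0],[0,0,0,8,0],[0,0,0,8,0],[0,0,0,8,0]]' 60
python3 - <<'E'
from h import *
s,t,R=tool(); print(t,s["wrist_force"],s["ft_torque"],s["eef_rot"])
im,d=grab_frame("scene"); cv2.imwrite("pics/s1.png",cv2.resize(im[190:330,170:350,::-1],None,fx=4,fy=4,interpolation=2))
E
```

```text
time_s: 8.63
tcp_pos: [0.5321, 0.1259, 0.0993]
eef_rot: [180.0, 0.1, -4.0]
wrist_force: [0.3, 0.3, -3.2]
grip_width: 0.0113
grasp_force: 60.0
time_s: 9.47
tcp_pos: [0.5323, 0.1259, 0.0918]
eef_rot: [180.0, 0.0, -4.0]
wrist_force: [0.2, 0.3, -4.6]
grip_width: 0.0112
grasp_force: 60.0
[0.53232755 0.12591527 0.09183745] [ 0.22388125  0.30362769 -4.58197798] [-0.00889398 -0.03986516  0.05865598] [ 1.79997043e+02  1.11278780e-02 -3.99602064e+00]
```

View pics/s1.png

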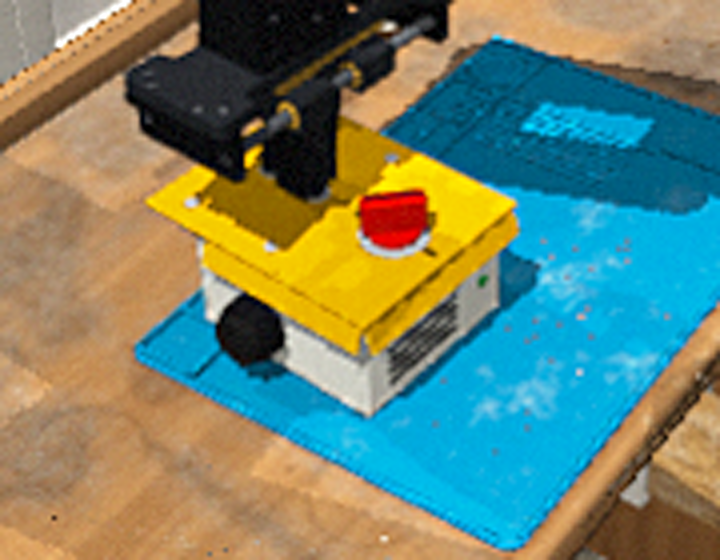

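The skirts enclose the walls all round and no side force shows. I lower slightly and release.

```bash
python3 -m handwheel '[[0,0,0,0.5,0],[0,0,0,1,0],[0,0,0,1.5,0],[0,0,0,2,0],[0,0,0,2.5,0],[0,0,0,2.5,0],[0,0,0,2.5,0],[0,0,0,2.5,0],[0,0,0,2.5,0],[0,0,0,2.5,0]]' 60
python3 -m handwheel '[[30,0,0,0,0],[40,0,0,0,0],[40,0,0,0,0],[40,0,0,0,0],[40,0,0,0,0],[40,0,0,0,0],[40,0,0,0,0],[40,0,0,0,0],[40,0,0,0,0],[40,0,0,0,0]]' 60
python3 - <<'E'
from h import *
s,t,R=tool(); print(go([t[0],t[1],.20]))
im,d=grab_frame("scene"); cv2.imwrite("pics/s2.png",cv2.resize(im[190:330,170:350,::-1],None,fx=4,fy=4,interpolation=2))
E
```

```text
time_s: 10.35
tcp_pos: [0.5326, 0.1259, 0.0896]
eef_rot: [-180.0, -0.0, -4.0]
wrist_force: [0.1, -0.2, -1.9]
grip_width: 0.0115
grasp_force: 60.0
time_s: 11.18
tcp_pos: [0.5324, 0.1259, 0.0894]
eef_rot: [180.0, 0.0, -4.0]
wrist_force: [-0.4, -0.5, 0.5]
grip_width: 0.04
grasp_force: 0.0
[array([  -0. ,    0. , -110.6])]
```

View pics/s2.png

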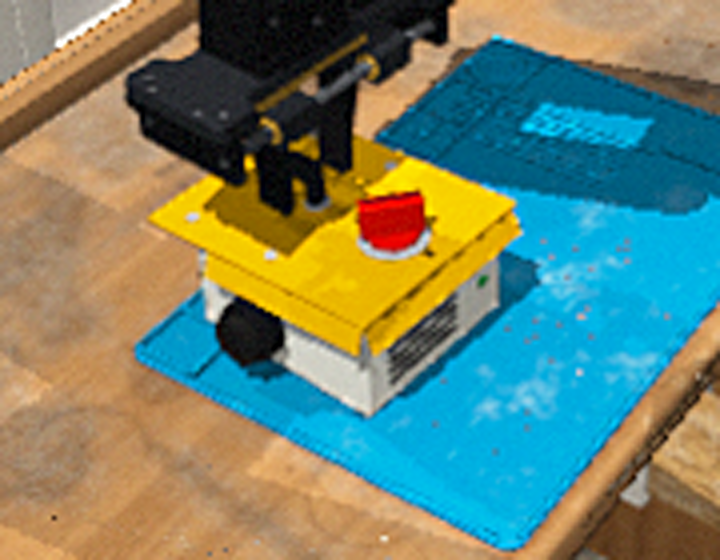

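The rear has dropped and the cover sits with its front raised. I lift off and look with the wrist camera.

```bash
python3 -m handwheel '[[60,0,0,-8,0],[60,0,0,-25,0],[60,0,0,-50,0],[60,0,0,-80,0],[60,-6,0,-110,0],[60,-16,0,-135,0],[60,-26,0,-148,0],[60,-32,0,-150,0],[60,-32,0,-150,0],[60,-32,0,-150,0]]' 60
python3 - <<'E'
from h import *
s,t,R=tool(); print(t); p,f=K("wrist"); im,d=grab_frame("wrist"); np.savez("pics/w5.npz",im=im,d=d,E=p["extrinsics"]); cv2.imwrite("pics/w5.png",im[:,:,::-1])
E
```

```text
time_s: 12.07
tcp_pos: [0.5, 0.1281, 0.2387]
eef_rot: [180.0, 0.0, -4.0]
wrist_force: [0.6, 0.2, -0.6]
grip_width: 0.06
grasp_force: 0.0
[0.50003024 0.12811661 0.23870379]
```

View pics/w5.png

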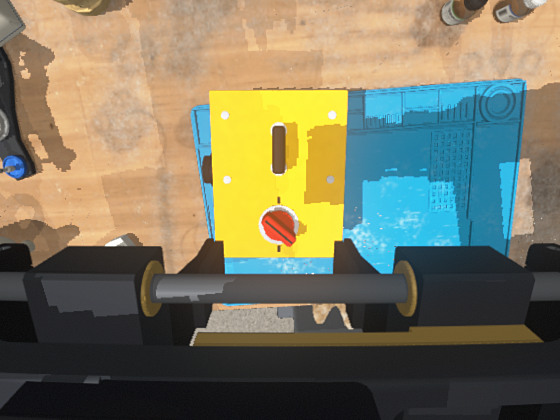

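The cover hangs square, with the knob at (279,226), marks at (279,200) and (279,249) and the wing line running upper-left to lower-right. Next I measure the plate tilt, position and wing angle.

```bash
cat > m5.py <<'E'
from h import *
import sys
def measure(fn):
    z=np.load(fn); im=z["im"]; d=z["d"]; p,f=K("wrist"); p["extrinsics"]=z["E"]
    hsv=cv2.cvtColor(im,cv2.COLOR_RGB2HSV); vv,uu=np.mgrid[:420,:560]; uv=np.stack([uu,vv],-1)
    P=cloud(p,f,uv.reshape(-1,2),d.ravel()).reshape(420,560,3)
    a=np.radians(-4.1); C,S=np.cos(a),np.sin(a); o=np.array([.5159,.1272,0]); B=np.array([[C,-S,0],[S,C,0],[0,0,1]])
    L=(P-o)@B*1000
    y=(hsv[...,0]>18)&(hsv[...,0]<36)&(hsv[...,1]>120)&(L[...,2]>68)&(L[...,2]<92)&(abs(L[...,1])<80)&(abs(L[...,0])<100)
    y=cv2.erode(y.astype(np.uint8),np.ones((3,3)))>0
    A=np.c_[L[y][:,:2],np.ones(y.sum())]; co=np.linalg.lstsq(A,L[y][:,2],rcond=None)[0]
    print("plate z at x=-80,70:",co[2]-80*co[0],co[2]+70*co[0],"tilt y",co[1])
    y2=(hsv[...,0]>18)&(hsv[...,0]<36)&(hsv[...,1]>120)&(abs(L[...,2]-(L[...,:2]@co[:2]+co[2]))<3)
    y2=cv2.morphologyEx(y2.astype(np.uint8),cv2.MORPH_OPEN,np.ones((3,3)))
    c=max(cv2.findContours(y2,0,2)[0],key=cv2.contourArea)[:,0]
    print("plate rect (box frame)",cv2.minAreaRect(np.ascontiguousarray(L[c[:,1],c[:,0]][:,:2],dtype=np.float32)))
    red=((hsv[...,0]<8)|(hsv[...,0]>172))&(hsv[...,1]>140)&(hsv[...,2]>50)&(L[...,2]-(L[...,:2]@co[:2]+co[2])>23)&(abs(L[...,0]+52)<35)&(abs(L[...,1])<35)
    r=L[red]; print("wing",len(r),r.mean(0),cv2.minAreaRect(np.ascontiguousarray(r[:,:2],dtype=np.float32)))
    q=r[:,:2]-r[:,:2].mean(0); w,v=np.linalg.eigh(q.T@q); e=v[:,1]; print("wing angle",(np.degrees(np.arctan2(e[1],e[0]))+90)%180-90)
    return o,B
if __name__=="__main__": measure(sys.argv[1])
E
python3 m5.py pics/w5.npz
```

```text
plate z at x=-80,70: 86.94952539780054 76.06906762602273 tilt y -0.0007830144999587674
plate rect (box frame) ((-0.84600830078125, 0.8389739990234375), (167.71527099609375, 133.93833923339844), 0.09006340801715851)
wing 359 [-46.84383475   0.720873   112.33259709] ((-47.613948822021484, 0.8820228576660156), (36.68178176879883, 11.733203887939453), 48.67567825317383)
wing angle 49.649038184256796
```

```bash
python3 - <<'E'
from h import *
a=np.radians(-4.1); C,S=np.cos(a),np.sin(a); o=np.array([.5159,.1272,0]); B=np.array([[C,-S,0],[S,C,0],[0,0,1]])
w=o+B@np.array([-.0477,.0008,.125]); print(w,go(w,45.2),tool()[0]["qpos"])
E
```

```text
[0.46837927 0.13140838 0.125     ] [array([-31.5,  -1.2, 113.2]), np.float64(-49.2)] [ 5.60727046e+00 -2.93047582e+00  1.02357352e+02 -4.14293678e-03
  8.06750734e+01  9.96032487e+01]
```

```bash
python3 -m handwheel '[[50,-3,0,8,-6],[40,-8,-0.2,22,-13],[40,-14,-0.5,40,-20],[40,-20,-0.8,60,-27],[40,-26,-1,80,-34],[40,-30,-1.2,97,-41],[40,-31.5,-1.2,108,-47],[40,-31.5,-1.2,112,-49.2],[40,-31.5,-1.2,113,-49.2],[40,-31.5,-1.2,113,-49.2]]' 30
python3 - <<'E'
from h import *
print(tool()[1],go([.4684,.1314,.0895],45.2))
E
```

```text
time_s: 12.95
tcp_pos: [0.4683, 0.1313, 0.1248]
eef_rot: [-179.9, 0.1, 45.1]
wrist_force: [0.3, -0.9, -0.2]
grip_width: 0.0399
grasp_force: 0.0
[0.46831795 0.13133438 0.12484357] [array([ 0.2,  0.1, 35.3]), np.float64(-0.1)]
```

Descend around the wing, then close with a moderate force.

```bash
python3 -m handwheel '[[40,0,0,5,0],[40,0,0,13,0],[40,0,0,21,0],[40,0,0,28,0],[40,0,0,33,0],[40,0,0,35,0],[40,0,0,35,0],[40,0,0,35,0],[30,0,0,35,0],[20,0,0,35,0]]' 25
python3 -m handwheel '[[0,0,0,0,0],[0,0,0,0,0],[0,0,0,0,0],[0,0,0,0,0],[0,0,0,0,0],[0,0,0,0,0],[0,0,0,0,0],[0,0,0,0,0],[0,0,0,0,0],[0,0,0,0,0]]' 25
```

```text
time_s: 13.78
tcp_pos: [0.4695, 0.1316, 0.0919]
eef_rot: [180.0, -0.0, 45.2]
wrist_force: [-1.1, 0.9, 0.3]
grip_width: 0.0331
grasp_force: 1.1
time_s: 14.62
tcp_pos: [0.4693, 0.1315, 0.0915]
eef_rot: [180.0, -0.0, 45.2]
wrist_force: [1.8, 0.1, -1.1]
grip_width: 0.0117
grasp_force: 24.8
```

```bash
python3 -m handwheel '[[0,0,0,0,2],[0,0,0,0,5],[0,0,0,0,9],[0,0,0,0,13],[0,0,0,0,17],[0,0,0,0,21],[0,0,0,0,25],[0,0,0,0,28],[0,0,0,0,30],[0,0,0,0,31]]' 25
python3 -m handwheel '[[0,0,0,0,2],[0,0,0,0,5],[0,0,0,0,8],[0,0,0,0,11],[0,0,0,0,14],[0,0,0,0,16.5],[0,0,0,0,18],[0,0,0,0,18.2],[0,0,0,0,18.2],[0,0,0,0,18.2]]' 25
python3 - <<'E'
from h import *
s,t,R=tool(); print(s["wrist_force"],s["ft_torque"]); p,f=K("wrist"); im,d=grab_frame("wrist"); np.savez("pics/w6.npz",im=im,d=d,E=p["extrinsics"]); cv2.imwrite("pics/w6.png",im[:,:,::-1])
im,d=grab_frame("scene"); np.savez("pics/s6.npz",im=im,d=d)
E
python3 m5.py pics/w6.npz
```

```text
time_s: 15.45
tcp_pos: [0.4689, 0.1313, 0.0913]
eef_rot: [180.0, 0.0, 14.1]
wrist_force: [-0.2, -1.3, 0.0]
grip_width: 0.0121
grasp_force: 24.9
time_s: 16.28
tcp_pos: [0.4688, 0.1314, 0.0913]
eef_rot: [180.0, 0.0, -3.9]
wrist_force: [-0.3, -1.7, -1.2]
grip_width: 0.0117
grasp_force: 25.0
[-0.26241961 -1.74276955 -1.21829368] [-0.35613817  0.27448506 -0.02963747]
plate z at x=-80,70: 85.70346174530927 76.1668869789328 tilt y 0.0022478053820123023
plate rect (box frame) ((19.135784149169922, 0.1322174072265625), (134.25340270996094, 128.1911163330078), 89.35231018066406)
wing 836 [-39.83624442   1.56982058 110.50728531] ((-47.96781539916992, 1.706265926361084), (37.302371978759766, 11.82624626159668), 0.43912336230278015)
wing angle -0.10895489898598498
```

The wing is aligned to within 1°. I raise the grip force and press down, shifting slightly forward as the cover levels.

```bash
python3 -m handwheel '[[0,0,0,0,0],[0,0,0,0,0],[0,-0.3,0,1.2,0],[0,-0.6,0,2.4,0],[0,-0.9,0,3.6,0],[0,-1.2,0,4.8,0],[0,-1.5,0,6,0],[0,-1.8,0,7.2,0],[0,-2,0,8,0],[0,-2,0,8,0]]' 60
python3 -m handwheel '[[0,0,0,0.3,0],[0,0,0,0.6,0],[0,0,0,0.9,0],[0,0,0,1.2,0],[0,0,0,1.5,0],[0,0,0,1.5,0],[0,0,0,1.5,0],[0,0,0,1.5,0],[0,0,0,1.5,0],[0,0,0,1.5,0]]' 60
```

```text
time_s: 17.22
tcp_pos: [0.4684, 0.1317, 0.0855]
eef_rot: [180.0, -0.1, -4.0]
wrist_force: [-6.8, -2.9, 15.5]
grip_width: 0.0113
grasp_force: 60.0
time_s: 18.05
tcp_pos: [0.4683, 0.1316, 0.0846]
eef_rot: [180.0, -0.1, -4.0]
wrist_force: [-10.0, -3.7, 19.6]
grip_width: 0.0121
grasp_force: 60.0
```

```bash
python3 - <<'E'
from h import *
s,t,R=tool(); p,f=K("wrist"); im,d=grab_frame("wrist"); np.savez("pics/w7.npz",im=im,d=d,E=p["extrinsics"])
E
python3 m5.py pics/w7.npz
```

```text
plate z at x=-80,70: 77.55291317424383 76.0829559570607 tilt y 0.00392191916753859
plate rect (box frame) ((18.778518676757812, 0.3718719482421875), (135.79415893554688, 126.16709899902344), 89.8098373413086)
wing 805 [-41.45581005   1.69042159 104.47492335] ((-49.047210693359375, 1.866894245147705), (12.235353469848633, 37.18783950805664), 89.49077606201172)
wing angle -0.31761638654791113
```

```bash
python3 -m handwheel '[[0,-0.5,0,0.5,0],[0,-1,0,1,0],[0,-1.5,0,1.5,0],[0,-2,0,2,0],[0,-2,0,2.5,0],[0,-2,0,2.5,0],[0,-2,0,2.5,0],[0,-2,0,2.5,0],[0,-2,0,2.5,0],[0,-2,0,2.5,0]]' 60
python3 - <<'E'
from h import *
s,t,R=tool(); p,f=K("wrist"); im,d=grab_frame("wrist"); np.savez("pics/w8.npz",im=im,d=d,E=p["extrinsics"])
E
python3 m5.py pics/w8.npz
```

```text
time_s: 18.93
tcp_pos: [0.4682, 0.1317, 0.0838]
eef_rot: [180.0, -0.4, -4.0]
wrist_force: [-9.3, -4.8, 26.8]
grip_width: 0.0116
grasp_force: 60.0
plate z at x=-80,70: 76.52084685072525 76.3627488403095 tilt y 0.0060961003512289835
plate rect (box frame) ((18.567455291748047, 0.34808349609375), (136.254150390625, 125.62128448486328), 89.90009307861328)
wing 804 [-41.56795424   1.6456899  103.74834614] ((-49.24220657348633, 1.5857768058776855), (11.760176658630371, 36.903316497802734), 89.60687255859375)
wing angle -0.10449124883234617
```

The front measures level and home (underside about 72.5 mm), and the cover is at x≈2.8, y≈1.6 mm. I hold once to settle and then hand in.

```bash
python3 -m handwheel '[[0,0,0,0.5,0],[0,0,0,0.5,0],[0,0,0,0.5,0],[0,0,0,0.5,0],[0,0,0,0.5,0],[0,0,0,0.5,0],[0,0,0,0.5,0],[0,0,0,0.5,0],[0,0,0,0.5,0],[0,0,0,0.5,0]]' 60
python3 -c "
from cell import *
print(close_job())"
```

```text
time_s: 19.82
tcp_pos: [0.4682, 0.1316, 0.0837]
eef_rot: [180.0, -0.3, -4.0]
wrist_force: [-11.7, -5.4, 30.3]
grip_width: 0.0114
grasp_force: 60.0
the job is handed in; nothing more can be done
None
```

I handed the job in at about 20 s: the cover hangs on the bar, the fastener measures within about 1° of its marks, and the gripper is holding the front down at the box rim; no verdict came back.

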